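# Clear the sprung lid and hold it just below its balance point

## Robot

A 6-joint arm with a two-finger parallel gripper is mounted at the origin on the work surface. World frame = base frame: x ahead of the robot, y to its left, z up, the work surface at z = 0. Lengths are in mm, angles in rad, forces in N, time in s.
With the tool pointing down it reaches from about 275 to 825 mm from the base axis. Payload 4.9 kg.
Tool frame: the origin (TCP) lies midway between the tips of the shut fingers; the grasp point (between the pads) lies 19 mm behind it; z points along the fingers, y is the line along which they close (so a half turn about z gives the same grasp; the last joint's range is limited). The gripper opens to 85 mm and grips with 20 to 120 N. Pads are 22 mm wide; open, the fingers measure 114 mm over their backs; the gripper's body (76 mm by 85 mm) begins 54 mm behind the grasp point. The pads swing forward as they close: fully open they stand 13 mm farther back than shut.
Start: joints at [1.039, 0.326, -0.193, 1.052, 0, 1.437], TCP at [213.061, 507.073, 231.281] pointing down, gripper open.
Joint ranges: [-2.65, 2.65], [-0.97, 1.79], [-1.3, 1.35], [-1.93, 2.1], [-1.47, 1.37], [-3.14, 3.14]. Speed limits (rad/s): [2.57, 2.57, 3.14, 3.14, 3.14, 3.14].

## Interface

Orientations are given as a unit quaternion [x, y, z, w].
In Python, from cell import r gives the robot as it stands.
- The arm moves only by the tool move_arm, never from a script. Its argument "increments" is one flat list of numbers, 7 for each row, row after row: the turn, a rotation vector about the world's x, y, z in degrees, then the shift along the world's x, y, z in m, then the opening, from 0 (shut) to 1 (fully open). In form: [wx, wy, wz, dx, dy, dz, fingers, wx, wy, wz, dx, dy, dz, fingers, ...]. A call has 1 to 20 rows; each row shifts and turns the commanded pose from where the row before left it; what a row does not reach is not made up. A row lasts 1/8 s, in which the tool goes at most 62.5 mm and 10.7 degrees, less where a joint would pass 70% of its speed; a pose out of reach is approached as far as the arm can. A call with a gripper value outside its range is refused whole. The fingers move at their own pace and stop on an object; "force" is the grip in N (left out, the last holds). Time passes only in rows, so rows that do not move let the fingers close. It gives the time, the measured TCP pose, the force, the opening and the grip force at its end, in the units of the state.
- r.get_obs(): the state, without advancing time (a new reading comes with each control period).
- r.camera(name): name is "scene" or "top" or "wrist"; returns a dict with "color" (420x560x3 uint8, red, green, blue), "z_map" (420x560 float32, mm along the optical axis (not along the pixel's ray), 0 where there is no reading), "fx", "fy", "cx", "cy" (pixels), "world_from_camera" (4x4, takes a point from camera to world coordinates). Camera axes: x right, y up, looking along -z (the intrinsics and any distortion apply to the point x, -y, -z); pixel columns grow to the right and rows downward; lengths in mm; the calibration is good to about 2 mm. A picture is of the moment at which its call begins.
- r.finish_job(): hands the job in; it is judged then, once.
The state is a dict: "time": time; "qpos": joint angles; "qvel": joint speeds; "effort": joint torques, N m; "eef_pos": TCP position; "orientation": TCP orientation; "wrist_force": force on the tool from outside, world axes, zero at the start; "wrist_torque": the same for the moment, N m; "gripper_width": opening from 0.0 (shut) to 1.0 (fully open); "gripper_force": force on a finger pad.
Only numpy, scipy, OpenCV 4.12 (cv2) and the standard library are available. Lean on these libraries where they do the work, as an engineer would, in place of code of your own. Each camera call takes 0.05 s, during which the arm holds its last target. There are 200 camera calls.

## Task

A rejected ring cutter has been left on the closed sprung lid of the white storage box: first drop it into the wire basket. Then lift the lid by its bar past its balance point, where the spring overcomes its weight and it begins to swing open, without letting it fly fully open, bring it back and finish while still holding it, motionless, just below that point, so that it would fall shut if you let go. Leave the jar, the mug and the pot where they are.

Things in the scene. Friction and masses are not known exactly. Their poses are not given: they have to be found in the camera images.
- box: White sheet-metal storage box fixed to the bench, to the left or right of the basket: 180 (x) x 260 (y) x 110 mm high without its lid, walls 4 mm. Origin: centre of the underside. Its own -x side is the front with the lid's bar; the lid's hinge runs along y on the top of its rear (+x) side.
- lid (a joint): Lid angle in rad: 0 shut (level), growing as its front rises, stop at 1.75 (leaning back). A spring in the hinge carries half its weight: it falls shut by itself below the balance point at 1.05 rad (60 degrees) and swings open by itself above it. Lifting at the bar takes 2 N when shut, nothing at the balance point. Just below means held within 15 degrees below the balance point.
- lid_bar (a point): Middle of the lid's lifting bar: round steel bar, 14 mm diameter, parallel to the hinge (box y), 110 mm free length between two flat side arms. It stands out in the plane of the lid, 45 mm in front of the lid's front edge (38 mm free gap behind it), clear of the box front, 114 mm above the bench when shut. It turns with the lid, 229 mm from the hinge.
- lid_hinge (a point): Point on the hinge axis, middle of the box's width, 110 mm above the bench. The lid, a white steel plate, 0.9 kg, 184 mm from hinge to front edge, 264 mm wide, 8 mm thick, lies on top of it: top face 118 mm above the bench when shut. The bar's middle is then 229 mm in front of this point and 4 mm above it.
- cutter: The rejected cutter: plain round steel ring standing on its flat edge on the lid, 44 mm outer diameter, 38 mm inner diameter, 30 mm high, 0.04 to 0.09 kg. Origin: centre of its underside; its own z is the ring's axis.
- basket: Open rectangular steel wire basket, fixed to the bench, 160 (x) x 200 (y) x 80 mm high, walls 4 mm, floor 4 mm. Origin: centre of its underside.
- jar: Bystander: small amber glass jar with black cap, 42 mm diameter, 50 mm high. Origin: centre of its underside.
- mug: Bystander: white mug, 80 mm diameter, 90 mm high. Origin: centre of its underside.
- pot: Bystander: plain white plastic pot, 52 mm diameter, 60 mm high. Origin: centre of its underside.

How it is judged:
By the outcome, as a careful person would: the job done as asked, in the order asked, and still so for the second after the job is handed in, while the arm keeps its last pose, push and grip.
It also fails if it takes over 61 s, if anything falls off the work surface, if the arm or the gripper's body presses on something with over 40 N, if the wrist force passes 120 N, or if a joint passes its speed limit or range.

## Working session

There is one attempt and no reset: what is moved stays moved. The work goes in short steps, Python scripts to look and compute and a tool call to move; the robot and the scene stay as the last step left them, time stands still between calls to the robot, and variables do not carry over. Pictures are saved under pics/ and viewed, at most 10 in all, crops included, and the job is handed in when it is done.

Besides the shell and the picture viewer there is one more tool, called after "Request:" as name(argument=value, ...) on one line, values as JSON. move_arm: Moves the arm, as the interface text tells. Its arguments: {"type":"object","properties":{"increments":{"type":"array"},"force":{"type":"number"}},"required":["increments"]}

```bash
mkdir -p pics; cat > h.py <<'E'
import numpy as np, cv2
from cell import r
def cam(n):
    c=r.camera(n); z=c["z_map"]; v,u=np.indices(z.shape)
    P=np.stack([(u-c["cx"])*z/c["fx"],-(v-c["cy"])*z/c["fy"],-z,np.ones_like(z)],-1)@np.array(c["world_from_camera"]).T
    P=P[...,:3]; P[z==0]=np.nan
    return c,P
def save(n,img): cv2.imwrite("pics/"+n+".png",cv2.cvtColor(img,cv2.COLOR_RGB2BGR))
E
python3 - <<'E'
from h import *
o=r.get_obs(); print({k:np.round(v,3) for k,v in o.items()})
c,P=cam("top"); save("top1",c["color"]); np.save("top.npy",P); print([k for k in c])
c2,P2=cam("scene"); save("scene1",c2["color"]); np.save("scene.npy",P2)
E
```

```text
{'time': np.float64(0.0), 'qpos': array([ 1.039,  0.327, -0.194,  1.052,  0.   ,  1.437]), 'qvel': array([-0.   ,  0.   ,  0.   ,  0.001, -0.001, -0.002]), 'effort': array([ 0.0000e+00, -4.4340e+01,  2.6244e+01,  1.5000e-02,  0.0000e+00,
        0.0000e+00]), 'eef_pos': array([212.733, 506.544, 230.501]), 'orientation': array([ 0.198,  0.98 , -0.001, -0.   ]), 'wrist_force': array([0.086, 0.026, 0.277]), 'wrist_torque': array([ 0.004, -0.021, -0.018]), 'gripper_force': np.float64(0.0), 'gripper_width': np.float64(1.002)}
['color', 'z_map', 'fx', 'fy', 'cx', 'cy', 'world_from_camera']
```

View pics/top1.png

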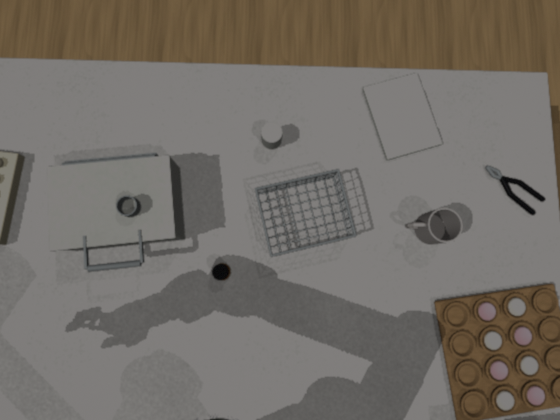

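View pics/scene1.png

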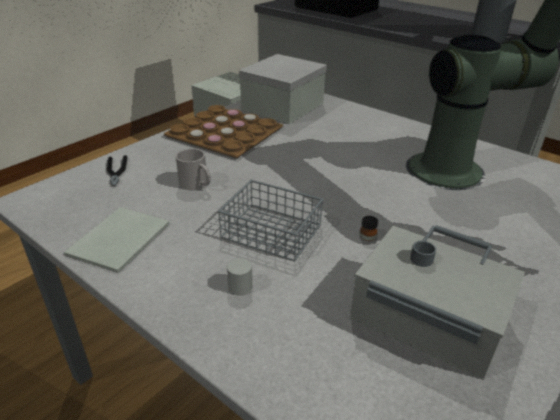

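The top view shows the box at left with the ring at about (128,206), the bar from (87,266) to (142,260), the basket around (305,212) and the jar at (221,271). The scene view agrees with this.

```bash
python3 - <<'E'
from h import *
P=np.load("top.npy"); Q=np.load("scene.npy")
for n,(u,v) in dict(cut=(128,197),jar=(221,271),lid=(80,200),bask=(305,212),pot=(272,130),mug=(445,215),bar=(113,265),arm=(218,418),barL=(88,266),barR=(141,262)).items(): print(n,np.round(P[v,u],1))
def pts(P,lo,hi,z0,z1):
    m=(P[...,0]>lo[0])&(P[...,0]<hi[0])&(P[...,1]>lo[1])&(P[...,1]<hi[1])&(P[...,2]>z0)&(P[...,2]<z1); return P[m]
L=P[198,80]
for nm,A in (("top",P),("scene",Q)):
    S=pts(A,L[:2]-300,L[:2]+300,108,128)
    if len(S): 
        rc=cv2.minAreaRect(S[:,:2].astype(np.float32)); print(nm,"lid+bar",len(S),np.median(S[:,2]),rc, np.round(cv2.boxPoints(rc)))
    c=P[197,128,:2]
    R=pts(A,c-60,c+60,138,158)
    print(nm,"ring",len(R)); 
    if len(R)>4: print(cv2.minEnclosingCircle(R[:,:2].astype(np.float32)),np.median(R[:,2]))
    b=P[212,305,:2]
    B=pts(A,b-160,b+160,70,92)
    if len(B): print(nm,"basket",len(B),cv2.minAreaRect(B[:,:2].astype(np.float32)))
for n,u,v,h in (("pot",272,130,50),("jar",221,271,40),("mug",445,215,70)):
    c=P[v,u,:2]; S=pts(P,c-70,c+70,h,h+30); print(n,len(S),cv2.minEnclosingCircle(S[:,:2].astype(np.float32)) if len(S) else c)
E
```

```text
cut [595.9 183.9 139.2]
jar [442.7  -6.4  53.4]
lid [591.3 293.3 116.9]
bask [ 5.885e+02 -2.027e+02  2.000e-01]
pot [ 777.1 -117.6   59.8]
mug [ 580.8 -535.1   43.3]
bar [453.8 212.4 119.7]
arm [108.9  -4.2  -1. ]
barL [nan nan nan]
barR [460.7 154.9 118.7]
top lid+bar 11055 117.82691994751144 ((567.74853515625, 225.47512817382812), (246.81234741210938, 265.13604736328125), 6.857273101806641) [[429. 342.]
 [461.  79.]
 [706. 109.]
 [674. 372.]]
top ring 147
((576.617431640625, 182.7574005126953), 22.162485122680664) 146.57402864823894
top basket 802 ((578.1177978515625, -196.42263793945312), (161.9582061767578, 202.14471435546875), 14.095548629760742)
scene lid+bar 10361 117.30353457815966 ((567.441162109375, 224.9071044921875), (243.7220001220703, 263.8872375488281), 6.84346342086792) [[431. 341.]
 [462.  79.]
 [704. 108.]
 [673. 370.]]
scene ring 226
((578.0286254882812, 183.6462860107422), 22.827733993530273) 143.93898123617595
scene basket 642 ((579.1666870117188, -196.401611328125), (166.5347137451172, 203.03302001953125), 13.729238510131836)
pot 370 ((771.7993774414062, -116.73445892333984), 26.03627586364746)
jar 226 ((440.3445129394531, -4.273582458496094), 19.13595962524414)
mug 420 ((552.9732666015625, -509.2808837890625), 44.04603958129883)
```

Request:
move_arm(increments=[0,0,-5,0.03,-0.027,0,1,0,0,-5,0.03,-0.027,0,1,0,0,-5,0.03,-0.027,0,1,0,0,-5,0.03,-0.027,0,1,0,0,-5,0.03,-0.027,0,1,0,0,-5,0.03,-0.027,0,1,0,0,-5,0.03,-0.027,0,1,0,0,-5,0.03,-0.027,0,1,0,0,-5,0.03,-0.027,0,1,0,0,-5,0.03,-0.027,0,1,0,0,-5,0.03,-0.027,0,1,0,0,-5,0.03,-0.027,0,1,0,0,0,0,0,0,1,0,0,0,0,0,0,1], force=30)

```text
time: 1.85
eef_pos: [572.3, 183.1, 230.7]
orientation: [0.661, 0.75, -0.001, -0.001]
wrist_force: [-0.3, 0.6, 0.3]
gripper_width: 1.002
gripper_force: 0.0
```

Request:
move_arm(increments=[0,0,0,0.005,0,-0.03,1,0,0,0,0,0,-0.03,1,0,0,0,0,0,-0.025,1,0,0,0,0,0,-0.015,1,0,0,0,0,0,-0.008,1,0,0,0,0,0,0,1,0,0,0,0,0,0,0.3,0,0,0,0,0,0,0.3,0,0,0,0,0,0,0.3,0,0,0,0,0,0,0.3,0,0,0,0,0,0,0.3,0,0,0,0,0,0,0.3])

```text
time: 3.35
eef_pos: [578.5, 183.1, 124.1]
orientation: [0.661, 0.75, 0.0, 0.0]
wrist_force: [-1.4, 0.2, 5.6]
gripper_width: 0.502
gripper_force: 30.2
```

Request:
move_arm(increments=[0,0,0,0,0,0.02,0.3,0,0,0,0,0,0.04,0.3,0,0,0,0,0,0.04,0.3,0,0,0,0,0,0,0.3])

```text
time: 3.85
eef_pos: [580.2, 183.5, 226.5]
orientation: [0.661, 0.75, 0.002, 0.002]
wrist_force: [0.9, -0.2, -0.5]
gripper_width: 0.5
gripper_force: 30.8
```

```bash
python3 - <<'E'
from h import *
o=r.get_obs(); print(o["eef_pos"],o["gripper_width"],o["gripper_force"],o["wrist_force"],o["qpos"])
c,P=cam("wrist"); save("w1",c["color"])
E
```

```text
[580.16135528 183.45789747 226.52858198] 0.4997301428169537 30.829563215374947 [ 0.92464269 -0.1814817  -0.51135022] [ 1.85032233e-01  4.33217678e-01 -4.48085226e-02  1.08658595e+00
 -3.53135561e-05  1.63001839e+00]
```

View pics/w1.png

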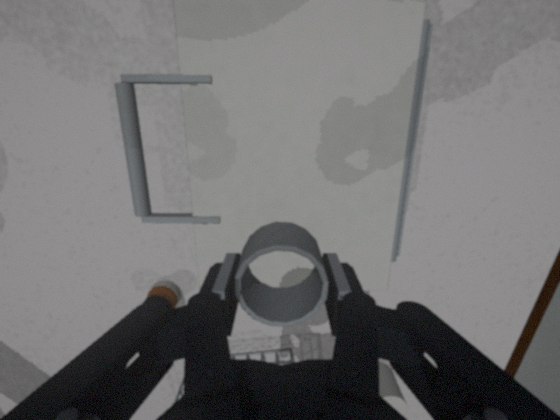

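The ring is held upright between the pads at (283,275). Next I carry it to the basket.

Request:
move_arm(increments=[0,0,0,0,-0.02,0,0.3,0,0,1,0,-0.04,0,0.3,0,0,1,0,-0.04,0,0.3,0,0,1,0,-0.04,0,0.3,0,0,1,0,-0.04,0,0.3,0,0,1,0,-0.04,0,0.3,0,0,1,0,-0.04,0,0.3,0,0,1,0,-0.04,0,0.3,0,0,0,0,-0.04,0,0.3,0,0,0,0,-0.03,0,0.3,0,0,0,-0.001,-0.01,0,0.3,0,0,0,0,0,0,0.3,0,0,0,0,0,0,0.3])

```text
time: 5.52
eef_pos: [576.7, -195.9, 222.9]
orientation: [0.614, 0.789, 0.0, -0.001]
wrist_force: [-0.1, 1.1, -0.6]
gripper_width: 0.498
gripper_force: 30.8
```

Request:
move_arm(increments=[0,0,0,0,0,-0.03,0.3,0,0,0,0,0,-0.04,0.3,0,0,0,0,0,-0.04,0.3,0,0,0,0,0,-0.04,0.3,0,0,0,0,0,-0.025,0.3,0,0,0,0,0,-0.01,0.3,0,0,0,0,0,0,0.3,0,0,0,0,0,0,0.3,0,0,0,0,0,0,0.75,0,0,0,0,0,0,0.75,0,0,0,0,0,0,0.75,0,0,0,0,0,0,0.75,0,0,0,0,0,0.03,0.75,0,0,0,0,0,0.06,0.75,0,0,0,0,0,0.06,0.75,0,0,0,0,0,0.04,0.75,0,0,0,0,0,0,0.75])

```text
time: 7.65
eef_pos: [579.2, -198.0, 232.5]
orientation: [0.614, 0.789, 0.001, 0.004]
wrist_force: [0.2, 0.1, -0.6]
gripper_width: 0.746
gripper_force: 0.0
```

```bash
python3 - <<'E'
from h import *
o=r.get_obs(); print(o["time"],o["eef_pos"],o["gripper_width"],o["wrist_force"])
c,P=cam("wrist"); save("w2",c["color"])
E
```

```text
7.65 [ 579.2074056  -197.95712831  232.51839326] 0.7460122820284095 [ 0.20271481  0.08632546 -0.59995339]
```

View pics/w2.png

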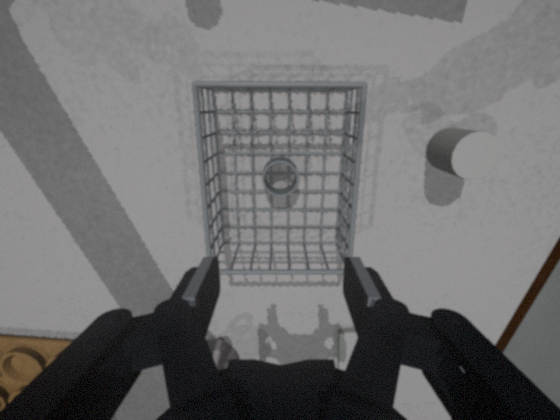

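The ring stands in the basket at (280,175). Next is the bar.

Request:
move_arm(increments=[0,0,0,-0.007,0.02,0,0.75,0,0,-1,-0.012,0.04,0,0.75,0,0,-1,-0.012,0.04,0,0.75,0,0,-1,-0.012,0.04,0,0.75,0,0,-1,-0.012,0.04,0,0.75,0,0,-1,-0.012,0.04,0,0.65,0,0,-1,-0.012,0.04,0,0.65,0,0,-1,-0.012,0.04,0,0.65,0,0,0,-0.012,0.04,0,0.65,0,0,0,-0.012,0.04,0,0.65,0,0,0,-0.012,0.03,0,0.65,0,0,0,0,0,0,0.65,0,0,0,0,0,0,0.65])

```text
time: 9.32
eef_pos: [449.6, 212.5, 227.2]
orientation: [0.661, 0.75, -0.001, -0.0]
wrist_force: [0.0, -0.4, -0.4]
gripper_width: 0.653
gripper_force: 0.0
```

```bash
python3 - <<'E'
from h import *
o=r.get_obs(); print(o["time"],o["eef_pos"],o["orientation"],o["gripper_width"],o["qpos"])
c,P=cam("wrist"); save("w3",c["color"])
m=(P[...,2]>104)&(P[...,2]<130)&(abs(P[...,1]-211)<45)&(P[...,0]>400)&(P[...,0]<475)
S=P[m];print(len(S)); 
if len(S)>5: print(cv2.minAreaRect(S[:,:2].astype(np.float32)),np.percentile(S,[2,50,98],axis=0).round(1))
E
```

```text
9.325 [449.59277703 212.51859107 227.22972866] [ 6.61261562e-01  7.50154749e-01 -9.52333157e-04 -3.03641786e-04] 0.6529526215396897 [ 2.93316126e-01  2.33502363e-01 -3.30928691e-01  1.00830406e+00
 -4.87482566e-04  1.73831598e+00]
1506
((452.77825927734375, 211.14573669433594), (13.455018043518066, 91.79936218261719), 6.949731826782227) [[442.5 168.  114.6]
 [452.2 214.7 119.4]
 [462.4 254.3 121.3]]
```

View pics/w3.png

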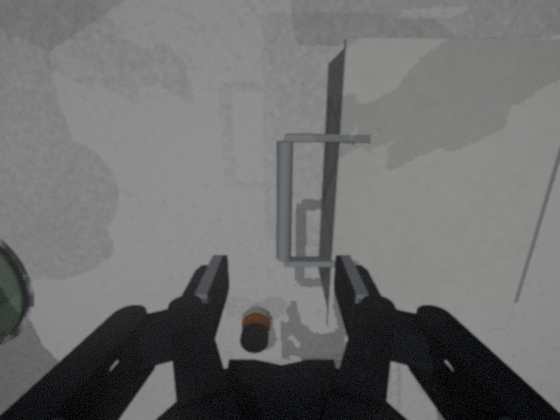

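The bar runs from (285,140) to (285,262) in the image and lies between the fingers. Its centre is at (453,211) mm.

Request:
move_arm(increments=[0,0,0,0.003,-0.001,-0.03,0.5,0,0,0,0,0,-0.03,0.5,0,0,0,0,0,-0.03,0.5,0,0,0,0,0,-0.02,0.5,0,0,0,0,0,-0.015,0.5,0,0,0,0,0,-0.007,0.5,0,0,0,0,0,0,0.5,0,0,0,0,0,0,0.5,0,0,0,0,0,0,0,0,0,0,0,0,0,0,0,0,0,0,0,0,0,0,0,0,0,0,0,0,0,0,0,0,0,0], force=25)

```text
invalid input
```

```bash
python3 - <<'E'
import numpy as np
a=np.radians(6.9); ca,sa=np.cos(a),np.sin(a)
p=None
# bar rel hinge at 0: (-229, +4) in (x_b,z)
for t in list(range(0,70,5)):
    T=np.radians(t); x=-229*np.cos(T)+4*np.sin(T); z=229*np.sin(T)+4*np.cos(T)
    q=np.array([x*ca,x*sa,z])
    if p is not None: print(t,np.round((q-p)/1000,4))
    p=q
E
```

```text
5 [0.0012 0.0001 0.0199]
10 [0.0029 0.0004 0.0198]
15 [0.0046 0.0006 0.0194]
20 [0.0063 0.0008 0.0189]
25 [0.0079 0.001  0.0183]
30 [0.0095 0.0011 0.0176]
35 [0.0109 0.0013 0.0167]
40 [0.0123 0.0015 0.0156]
45 [0.0137 0.0017 0.0145]
50 [0.0149 0.0018 0.0132]
55 [0.0159 0.0019 0.0119]
60 [0.0169 0.002  0.0104]
65 [0.0178 0.0021 0.0089]
```

Request:
move_arm(increments=[0,0,0,0.003,-0.001,-0.03,0.5,0,0,0,0,0,-0.03,0.5,0,0,0,0,0,-0.03,0.5,0,0,0,0,0,-0.02,0.5,0,0,0,0,0,-0.015,0.5,0,0,0,0,0,-0.007,0.5,0,0,0,0,0,0,0.5,0,0,0,0,0,0,0,0,0,0,0,0,0,0,0,0,0,0,0,0,0,0,0,0,0,0,0,0,0,0,0,0,0,0,0], force=25)

```text
time: 10.88
eef_pos: [451.9, 212.1, 96.4]
orientation: [0.661, 0.75, -0.001, -0.001]
wrist_force: [-5.2, -1.4, 4.5]
gripper_width: 0.153
gripper_force: 25.7
```

Request:
move_arm(increments=[0,0,0,0.0005,0,0.01,0,0,0,0,0.0007,0.0001,0.01,0,0,0,0,0.0012,0.0002,0.01,0,0,0,0,0.0017,0.0002,0.0098,0,0,0,0,0.0021,0.0003,0.0097,0,0,0,0,0.0025,0.0003,0.0097,0,0,0,0,0.0029,0.0004,0.0095,0,0,0,0,0.0034,0.0004,0.0094,0,0,0,0,0,0,0,0])

```text
time: 12.0
eef_pos: [466.1, 213.7, 175.1]
orientation: [0.661, 0.75, -0.001, -0.001]
wrist_force: [-10.2, -0.6, 0.1]
gripper_width: 0.149
gripper_force: 24.7
```

Request:
move_arm(increments=[0,0,0,0.0037,0.0005,0.0093,0,0,0,0,0.0042,0.0005,0.009,0,0,0,0,0.0045,0.0005,0.0089,0,0,0,0,0.005,0.0006,0.0087,0,0,0,0,0.0053,0.0006,0.0085,0,0,0,0,0.0056,0.0007,0.0082,0,0,0,0,0.006,0.0007,0.008,0,0,0,0,0.0063,0.0008,0.0076,0,0,0,0,0.0067,0.0008,0.0074,0,0,0,0,0.007,0.0009,0.0071,0,0,0,0,0.0073,0.0009,0.0068,0,0,0,0,0.0076,0.0009,0.0064,0,0,0,0,0,0,0,0])

```text
time: 13.62
eef_pos: [535.2, 222.0, 274.6]
orientation: [0.661, 0.75, -0.0, -0.0]
wrist_force: [-17.0, -3.9, 19.4]
gripper_width: 0.154
gripper_force: 26.1
```

```bash
cat >> h.py <<'E'
def ang(tag=None):
    c,Q=cam("scene")
    if tag: save(tag,c["color"])
    a=np.radians(6.9); xb=np.array([np.cos(a),np.sin(a)]); yb=np.array([-xb[1],xb[0]])
    H=np.array([452.5,211.2])+229*xb
    d=Q[...,:2]-H; X=d@xb; Y=d@yb; Z=Q[...,2]-110
    rr=np.hypot(X,Z); t=np.degrees(np.arctan2(Z,-X))
    m=(abs(Y)<125)&(rr>60)&(rr<175)&(t>5)&(t<110)
    # fit plane direction
    h,e=np.histogram(t[m],bins=np.arange(5,110,1)); print("lid pts",m.sum(),"mode",e[h.argmax()],"median",np.median(t[m]))
    k=m&(abs(t-e[h.argmax()])<8); vx,vz,_,_=cv2.fitLine(np.stack([-X[k],Z[k]],1).astype(np.float32),cv2.DIST_HUBER,0,.01,.01).ravel()
    print("fit angle",np.degrees(np.arctan2(vz,vx)),k.sum())
    o=r.get_obs(); g=o["eef_pos"].copy(); g[2]+=19; print("t",o["time"],"from tcp",np.degrees(np.arctan2(g[2]-110,-((g[:2]-H)@xb))),"r",np.hypot(g[2]-110,(g[:2]-H)@xb),"F",o["wrist_force"].round(1),o["gripper_width"])
E
python3 -c "
from h import *
ang('s2')"
```

```text
lid pts 10220 mode 52 median 53.20700849851532
fit angle 49.679283 10219
t 13.675 from tcp 51.52686581013671 r 234.29991124803558 F [-16.6  -2.2  19.8] 0.1551668392394356
```

View pics/s2.png

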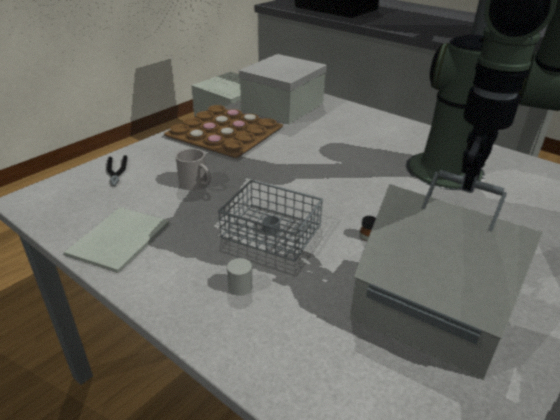

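The lid is at about 50 degrees and held by the bar. The ring is in the basket at (270,225). The force is radial, so I ease outward about 2 mm.

Request:
move_arm(increments=[0,0,0,-0.0013,-0.0001,0.0015,0,0,0,0,0,0,0,0])

```text
time: 13.92
eef_pos: [535.2, 222.0, 274.7]
orientation: [0.661, 0.75, 0.0, 0.001]
wrist_force: [-9.6, -2.1, 10.2]
gripper_width: 0.15
gripper_force: 25.1
```

Request:
move_arm(increments=[0,0,0,0.0074,0.0009,0.0066,0,0,0,0,0.0077,0.001,0.0062,0,0,0,0,0.008,0.001,0.0058,0,0,0,0,0.0083,0.001,0.0054,0,0,0,0,0.0086,0.001,0.0049,0,0,0,0,0.0088,0.0011,0.0045,0,0,0,0,0.009,0.0011,0.004,0,0,0,0,0,0,0,0,0,0,0,0,0,0,0])

```text
time: 15.05
eef_pos: [594.2, 229.1, 309.0]
orientation: [0.661, 0.75, -0.0, 0.0]
wrist_force: [-0.0, -1.5, 1.8]
gripper_width: 0.152
gripper_force: 25.8
```

```bash
python3 -c "
from h import *
ang()"
```

```text
lid pts 10748 mode 70 median 70.52472983584634
fit angle 67.09026 10746
t 15.1 from tcp 68.36896192525364 r 234.42627587944472 F [ 0.3 -2.4  2.3] 0.15075939727586657
```

Request:
move_arm(increments=[0,0,0,-0.009,-0.0011,-0.004,0,0,0,0,-0.0089,-0.0011,-0.0044,0,0,0,0,-0.0087,-0.001,-0.0048,0,0,0,0,-0.0084,-0.001,-0.0053,0,0,0,0,-0.0081,-0.001,-0.0057,0,0,0,0,-0.004,-0.0005,-0.003,0,0,0,0,0,0,0,0,0,0,0,0,0,0,0,0,0,0,0,0,0,0,0,0,0,0,0,0,0])

```text
time: 16.35
eef_pos: [546.5, 223.7, 282.3]
orientation: [0.661, 0.75, -0.0, -0.0]
wrist_force: [-3.4, -3.0, 5.5]
gripper_width: 0.15
gripper_force: 26.2
```

```bash
python3 -c "
from h import *
ang('s3')"
```

```text
lid pts 10386 mode 56 median 56.80416873973151
fit angle 53.41144 10385
t 16.4 from tcp 54.9578469838713 r 233.68140876706923 F [-4.1 -2.9  5.7] 0.1504163101428106
```

View pics/s3.png

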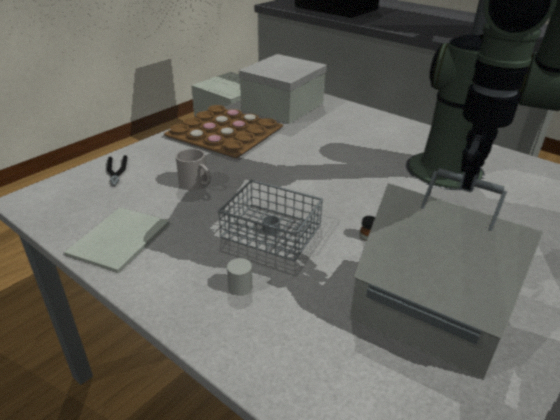

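The lid is held still at about 53.5 degrees, the ring is in the basket, and the jar, mug and pot have not moved. I'm handing the job in.

```bash
python3 -c "
from cell import r
import numpy as np
print(np.abs(r.get_obs()['qvel']).max()); print(r.finish_job())"
```

```text
0.0014573095063838944
the job is handed in; nothing more can be done
None
```

The job is handed in: the ring cutter is in the basket, and the lid was lifted past its balance point to about 67° and brought back to about 53°, where the arm is still holding it motionless by the bar.

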